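# Switch the ball sorter over and send down the white ball

## Robot

A 6-joint arm with a two-finger parallel gripper is mounted at the origin on a cart in front of the work surface, level with it; the furniture and walls round the work are solid. World frame = base frame: x ahead of the robot, y to its left, z up, the work surface at z = 0. Lengths are in m, angles in rad, forces in N, time in s.
With the tool pointing down it reaches from about 0.375 to 0.975 m from the base axis. Payload 3.8 kg.
Tool frame: the origin (TCP) lies midway between the tips of the shut fingers; the grasp point (between the pads) lies 19 mm behind it; z points along the fingers, y is the line along which they close (so a half turn about z gives the same grasp; the last joint's range is limited). The gripper opens to 85 mm and grips with 20 to 120 N. Pads are 22 mm wide; open, the fingers measure 114 mm over their backs; the gripper's body (76 mm by 85 mm) begins 54 mm behind the grasp point. The pads swing forward as they close: fully open they stand 13 mm farther back than shut.
Start: joints at [1.085, 0.264, 1.604, -0, 1.274, -0.037], TCP at [0.293, 0.608, 0.231] pointing down, gripper open.
Joint ranges: [-2.63, 2.63], [-0.94, 2.18], [0.31, 2.57], [-1.31, 4.45], [0, 2.66], [-2.55, 2.55]. Speed limits (rad/s): [2.57, 2.57, 3.14, 3.14, 3.14, 3.14].

## Interface

Orientations are given as a rotation vector (axis times angle).
In Python, from workcell import read_state, vision, ticket gives the robot as it stands. The module is installed in compiled form; this text tells all that it offers.
- The arm moves only by the tool jog_arm, never from a script. Its arguments are lists of equal length, an entry for each row: "turn": the turn, a rotation vector about the tool's x, y, z in rad, a list of three; "delta_pos": the shift along the tool's x, y, z in m, a list of three; "gripper": the finger opening in m, from 0 to 0.0854. In form: {"turn": [[rx, ry, rz], ...], "delta_pos": [[dx, dy, dz], ...], "gripper": [gripper, ...]}. A call has 1 to 20 rows; each row shifts and turns the commanded pose from where the row before left it, along the tool's axes as they then stand; what a row does not reach is not made up. A row lasts 1/12 s, in which the tool goes at most 41.7 mm and 7.16 degrees, less where a joint would pass 70% of its speed; a pose out of reach is approached as far as the arm can. A call with a gripper value outside its range is refused whole. The fingers move at their own pace and stop on an object; "grip_force" is the grip in N (left out, the last holds). Time passes only in rows, so rows that do not move let the fingers close. It gives the time, the measured TCP pose, the force, the opening and the grip force at its end, in the units of the state.
- read_state(): the state, without advancing time (a new reading comes with each control period).
- vision.read_camera(name): name is "scene" or "top" or "wrist"; returns the picture (480x640x3 uint8, red, green, blue); there is no depth.
- vision.calibration(name): a dict with "vfov" (degrees; the focal length in pixels is half the picture's height over the tangent of half this angle, whatever the lens; pixels are square), "cx", "cy" (the principal point, pixels), "R" (3x3) and "t" (3): a world point X has camera coordinates R X + t; the wrist camera has in their place "mount" (4x4, takes a point from camera to tool coordinates, whose origin is the TCP and whose axes are the flange's). Camera axes: x right, y down, z forward; pixel columns grow to the right and rows downward; lengths in m; the calibration is good to about 2 mm. The wrist camera is an equidistant fisheye: a pixel r from the principal point sees the ray r / f radians off the axis. A picture is of the moment at which its call begins: read the wrist's pose just before it. calibration takes no time and is no camera call.
- ticket.finish_job(): hands the job in; it is judged then, once.
The state is a dict: "time": time; "q": joint angles; "joint_vel": joint speeds; "joint_torque": joint torques, N m; "tool_pos": TCP position; "tcp_rot": TCP orientation; "wrist_force": force on the tool from outside, world axes, zero at the start; "torque": the same for the moment, N m; "width": opening from 0.0 (shut) to 1.0 (fully open); "grip_force": force on a finger pad.
Only numpy, scipy, OpenCV 4.12 (cv2) and the standard library are available. Lean on these libraries where they do the work, as an engineer would, in place of code of your own. Each camera call takes 0.05 s, during which the arm holds its last target. There are 200 camera calls.

## Task

The ball sorter's yellow seesaw gate is tipped to the left, where a steel ball has already gone. Press down the raised right-hand red pad of the gate with a fingertip until the gate has rocked fully over to the right, and leave it there; then push the white ceramic ball off its seat, toward the robot, so that it rolls down through the gate and comes to rest in the blue tray on the right. Do not pick up or carry the ball or guide it down by hand; leave the steel ball waiting in its seat and the things round about where they are.

Things in the scene. Friction and masses are not known exactly. Their poses are not given: they have to be found in the camera images.
- sorter: Ball sorter fixed to the worktop, 350 mm wide (y). Origin on the worktop under the gate's pivot; x points away from the robot, y left, z up. At the back a feeder with two lanes, y = +35 and -35 mm, that fall toward the robot and drop a ball onto the gate's trough (x -24 to 22, y -80 to 80). Past its ends fixed chutes lead down to the trays: grey at the left, blue at the right.
- seat_left (a point): Middle of the floor of the left feeder seat, 90 mm above the worktop, at x = 48 mm, y = 35 mm in the sorter's frame. The floor is a shallow V that rises 2 mm front and back; a light push (under 1 N) at mid-height of the ball takes it over the front crest, and 15 to 20 mm from the seat's middle it rolls on by itself. The deck ends 19 mm behind the seat's middle; behind that it is open.
- seat_right (a point): The same for the right feeder seat, at x = 48 mm, y = -35 mm in the sorter's frame. The walls of both lanes, 18 mm either side of a seat's middle, rise 9 mm above the seat floor.
- gate (a joint): Tilt of the yellow seesaw gate about its pivot, which runs along the sorter's x axis 62 mm above the worktop: -0.26 rad = fully to the left (left end down), 0 = level, +0.26 = fully to the right (right end down, raised left end). Stops at both ends. The pivot is stiff: the gate stays at any tilt; about 2 to 3 N on a pad moves it.
- pad_right (a point): Centre of the top of the gate's right-hand red press pad, a disc 36 mm across in front of the trough, 55 mm toward the robot and 62 mm to the right of the pivot in the sorter's frame. About 87 mm above the worktop when the gate is fully left, about 55 mm when fully right. It moves with the gate.
- pad_left (a point): The same for the left-hand red pad, 62 mm to the left of the pivot.
- white_ball_center (a point): Centre of the white ceramic ball, 30 mm in diameter, about 55 g. It waits in one of the two feeder seats, its centre 105 mm above the worktop.
- steel_ball_center (a point): Centre of the dark steel ball, 30 mm in diameter, about 110 g, waiting in the other feeder seat. It stays there. (A third, equal steel ball lies in the left tray.)
- right_tray (a point): Centre of the floor of the blue tray at the right end of the sorter, 6 mm above the worktop; the tray is about 48 mm (x) by 50 mm (y) inside. A ball at rest in it has its centre 15 mm above this floor.
- jar: Bystander: small white jar with black lid, 55 mm wide, 44 high mm; origin at the centre of its underside.
- timer: Bystander: white bench timer with three buttons, 58x62x18 mm; origin at the centre of its underside.
- tape: Bystander: roll of white label tape lying flat, 66 mm across, 19 high mm; origin at the centre of its underside.
- vial: Bystander: white vial with green cap, 22 mm wide, 64 high mm; origin at the centre of its underside.
- dropper: Bystander: brown dropper bottle with black bulb, 33 mm wide, 94 high mm; origin at the centre of its underside.
- beaker: Bystander: small clear beaker, 61 mm wide, 72 high mm; origin at the centre of its underside.

How it is judged:
By the outcome, as a careful person would: the job done as asked, in the order asked, and still so for the second after the job is handed in, with the robot touching nothing.
It also fails if it takes over 38 s, if anything falls off the work surface, if the arm or the gripper's body presses on something with over 40 N, if the wrist force passes 120 N, or if a joint passes its speed limit or range.

## Working session

There is one attempt and no reset: what is moved stays moved. The work goes in short steps, Python scripts to look and compute and a tool call to move; the robot and the scene stay as the last step left them, time stands still between calls to the robot, and variables do not carry over. Pictures are saved under pics/ and viewed, at most 10 in all, crops included, and the job is handed in when it is done.

Besides the shell and the picture viewer there is one more tool, called after "Request:" as name(argument=value, ...), one argument or row to a line, values as JSON. jog_arm: Moves the arm, as the interface text tells. Its arguments: {"type":"object","properties":{"turn":{"type":"array","items":{"type":"array","items":{"type":"number"}}},"delta_pos":{"type":"array","items":{"type":"array","items":{"type":"number"}}},"gripper":{"type":"array","items":{"type":"number"}},"grip_force":{"type":"number"}},"required":["turn","delta_pos","gripper"]}

```bash
mkdir -p pics
python3 - <<'E'
from workcell import read_state, vision
import cv2, numpy as np
s=read_state(); print(s)
for n in("scene","top"):
    im=vision.read_camera(n); cv2.imwrite(f"pics/{n}0.png",im[:,:,::-1])
    c=vision.calibration(n); print(n,c)
print(vision.calibration("wrist"))
E
```

```text
{'time': 0.0, 'q': array([ 1.08511741e+00,  2.64758104e-01,  1.60537254e+00, -3.65530445e-05,
        1.27373417e+00, -3.68751815e-02]), 'joint_vel': array([ 1.97271915e-03,  4.69540825e-05, -1.73391934e-04, -1.83069331e-03,
        2.94735152e-03, -5.15240196e-04]), 'joint_torque': array([ 6.31260937e-04, -5.15125179e+01, -3.67307711e+01, -3.67366674e-04,
        1.28690896e-02, -1.67668298e-05]), 'tool_pos': array([0.29252508, 0.60749661, 0.22995951]), 'tcp_rot': array([-0.69893749, -3.06228728,  0.00346153]), 'wrist_force': array([ 0.27777479, -0.29540643,  0.05511773]), 'torque': array([0.00566608, 0.03123463, 0.01034265]), 'grip_force': 0.0, 'width': 0.9992121667369076}
scene {'vfov': 50.537957035164446, 'cx': 322.56559789587504, 'cy': 239.40584672632593, 'R': array([[ 0.45895854, -0.88845429, -0.0024541 ],
       [-0.41649324, -0.21271093, -0.88390465],
       [ 0.78478687,  0.40669771, -0.46766071]]), 't': array([-0.34449809,  0.29694306,  0.88366369])}
top {'vfov': 45.420900785933, 'cx': 317.6131915914015, 'cy': 235.48386231806273, 'R': array([[-0.06925931, -0.99757737,  0.00652157],
       [-0.96242701,  0.0650955 , -0.26362251],
       [ 0.26255932, -0.02453484, -0.96460388]]), 't': array([-0.05474843,  0.61035313,  1.54604779])}
{'vfov': 65.70646984690485, 'cx': 318.85175870911826, 'cy': 241.6055365240972, 'mount': array([[ 1.10457073e-03, -9.49243456e-01, -3.14540364e-01,
         8.03280158e-02],
       [ 9.99999277e-01,  1.19774169e-03, -1.02939190e-04,
         7.32854663e-04],
       [ 4.74452459e-04, -3.14540023e-01,  9.49244093e-01,
        -1.42415317e-01],
       [ 0.00000000e+00,  0.00000000e+00,  0.00000000e+00,
         1.00000000e+00]])}
```

View pics/top0.png

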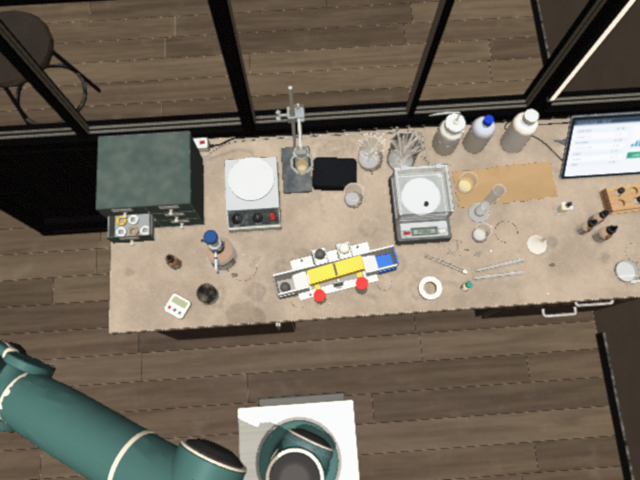

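View pics/scene0.png

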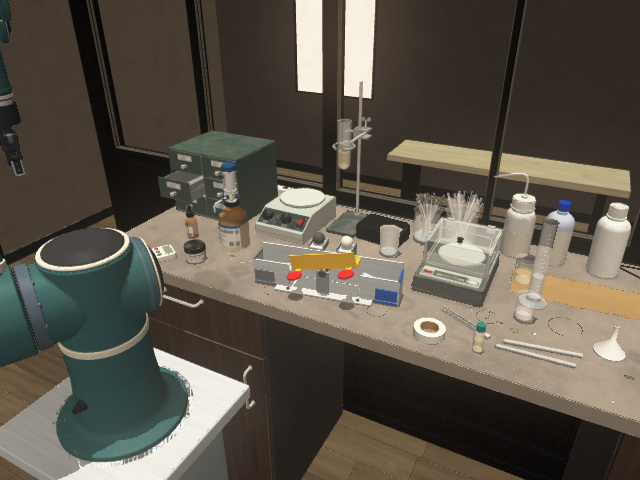

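Top: the gate's red pads are at about (320,296) for the left one and (362,284) for the right one. The white ball is in the right seat (345,247) and the steel ball in the left (320,254). Next I fit the sorter's pose from these points.

```bash
cat > h.py <<'E'
import numpy as np, cv2
from workcell import read_state, vision
from scipy.optimize import least_squares
from scipy.spatial.transform import Rotation as Ro
def f_of(c): return 240/np.tan(np.radians(c["vfov"]/2))
def proj(n,X,pose=None):
    c=vision.calibration(n); f=f_of(c)
    if n!="wrist":
        p=np.atleast_2d(X)@c["R"].T+c["t"]; uv=f*p[:,:2]/p[:,2:]
    else:
        pos,rv=pose; M=c["mount"]; R=Ro.from_rotvec(rv).as_matrix()
        t=(np.atleast_2d(X)-pos)@R; p=(t-M[:3,3])@M[:3,:3]
        r=np.linalg.norm(p[:,:2],axis=1); th=np.arctan2(r,p[:,2]); uv=f*(th/r)[:,None]*p[:,:2]
    return uv+[c["cx"],c["cy"]]
def s2w(P,s):  # sorter->world, s=(x,y,yaw)
    P=np.atleast_2d(P).astype(float); c,n=np.cos(s[2]),np.sin(s[2])
    return np.c_[s[0]+c*P[:,0]-n*P[:,1], s[1]+n*P[:,0]+c*P[:,1], P[:,2]]
def blobs(im,kind,box,minA=8):
    x0,y0,x1,y1=box; hsv=cv2.cvtColor(im,cv2.COLOR_RGB2HSV); H,S,V=cv2.split(hsv)
    m={"red":((H<8)|(H>172))&(S>160)&(V>110),"blue":(H>105)&(H<130)&(S>140)&(V>60),"yellow":(H>18)&(H<32)&(S>150)&(V>100)}[kind]
    k=np.zeros_like(H); k[y0:y1,x0:x1]=m[y0:y1,x0:x1]
    n,l,st,ce=cv2.connectedComponentsWithStats(k)
    return [(ce[i].round(1),st[i][4]) for i in range(1,n) if st[i][4]>=minA]
E
python3 - <<'E'
from h import *
for n,box in(("top",(260,230,410,310)),("scene",(240,230,410,310))):
    im=cv2.imread(f"pics/{n}0.png")[:,:,::-1].copy()
    for k in("red","blue","yellow"): print(n,k,blobs(im,k,box))
obs={"top":[(320,296),(362,284)],"scene":[(294.5,275),(346,273.5)]}
for n,box in(("top",(260,230,410,310)),("scene",(240,230,410,310))):
    b=sorted(blobs(cv2.imread(f"pics/{n}0.png")[:,:,::-1].copy(),"red",box),key=lambda t:-t[1])[:2]
    obs[n]=sorted([tuple(t[0]) for t in b])
obs["top"].append((345,247));
P=np.array([[-.055,.0623,.055],[-.055,-.0575,.087],[.048,-.035,.105]])
def res(s,):
    W=s2w(P,s); return np.r_[(proj("top",W)-obs["top"]).ravel(),(proj("scene",W[:2])-obs["scene"]).ravel()]
r=least_squares(res,[.55,0,0]); print(r.x,r.fun.round(1)); np.save("s.npy",r.x)
ov=[]
for n in("top","scene"):
    im=cv2.imread(f"pics/{n}0.png")
    for q in [[-.055,.0623,.055],[-.055,-.0575,.087],[.048,-.035,.105],[.048,.035,.105],[0,.175,0.05],[0,-.175,.05],[0,-.15,.006]]:
        u=proj(n,s2w(q,r.x))[0]; cv2.circle(im,tuple(int(v*16) for v in u),16,(255,0,255),-1,shift=4)
    ov.append(cv2.resize(im[225:315,250:410],None,fx=5,fy=3.3*5/3.3,interpolation=cv2.INTER_NEAREST)[:300*2])
cv2.imwrite("pics/ov.png",cv2.resize(np.vstack(ov),(800,600*1)) if 0 else cv2.resize(np.vstack(ov),(533,600)))
E
```

```text
top red [(array([406.5, 232.5]), np.int32(8)), (array([361.4, 282.9]), np.int32(102)), (array([319.2, 295.3]), np.int32(99))]
top blue [(array([383.9, 259.8]), np.int32(162)), (array([395.2, 257.1]), np.int32(12)), (array([387., 270.]), np.int32(27))]
top yellow [(array([354.9, 257.6]), np.int32(21)), (array([338.9, 275.2]), np.int32(218))]
scene red [(array([293.7, 275.1]), np.int32(98)), (array([345.1, 273.9]), np.int32(111))]
scene blue [(array([400.7, 275.1]), np.int32(21)), (array([387.5, 294.2]), np.int32(104))]
scene yellow [(array([323.9, 261. ]), np.int32(1030))]
[ 0.50424406 -0.14154874  0.15529591] [-0.4 -0.6 -0.3  0.4 -0.2  1.3  1.   0.8  0.  -1.3]
```

View pics/ov.png

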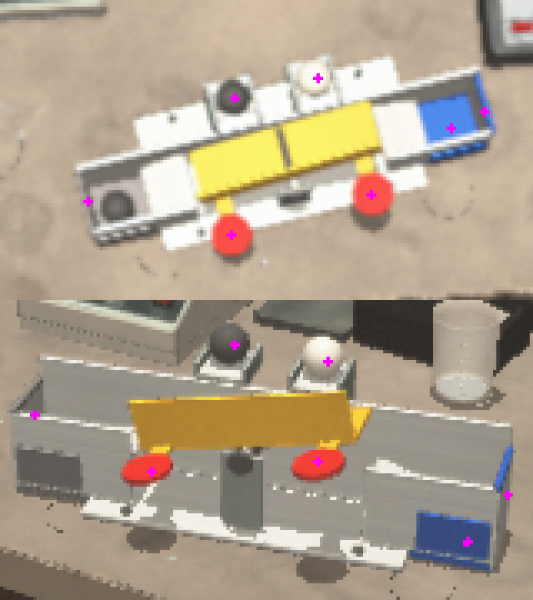

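The fit is good to about 1.3 px, and the predicted steel ball and trays agree with the picture. Next I work out the transit to a hover above the right pad.

Run:
```python
from h import *
s=np.load("s.npy"); st=read_state(); R=Ro.from_rotvec(st["tcp_rot"]).as_matrix()
w=s2w([-.057,-.0575,.20],s)[0]; print("hover",w, "d tool",(R.T@(w-st["tool_pos"])).round(4),np.linalg.norm(w-st["tool_pos"]))
th=s[2]; Rt=np.array([[np.cos(th),np.sin(th),0],[np.sin(th),-np.cos(th),0],[0,0,-1]])
print("turn tool",Ro.from_matrix(R.T@Rt).as_rotvec().round(4))
for q in([-.055,-.06,.06],[.048,-.035,.105],[.1,-.035,.1]): print(s2w(q,s).round(3))
```

```text
hover [ 0.45682367 -0.2071731   0.2       ] d tool [-0.5015 -0.6627  0.0314] 0.8316721303907618
turn tool [-1.0000e-03  2.6000e-03  2.5375e+00]
[[ 0.459 -0.209  0.06 ]]
[[ 0.557 -0.169  0.105]]
[[ 0.608 -0.161  0.1  ]]
```

Request:
jog_arm(
  turn=[
    [0,0,0],
    [0,0,0],
    [0,0,0],
    [0,0,0],
    [0,0,0],
    [0,0,0],
    [0,0,0],
    [0,0,0],
    [0,0,0],
    [0,0,0],
    [0,0,0],
    [0,0,0],
    [0,0,0],
    [0,0,0],
    [0,0,0],
    [0,0,0],
    [0,0,0],
    [0,0,0],
    [0,0,0],
    [0,0,0],
  ],
  delta_pos=[
    [-0.025,-0.033,0.0015],
    [-0.025,-0.033,0.0015],
    [-0.025,-0.033,0.0015],
    [-0.025,-0.033,0.0015],
    [-0.025,-0.033,0.0015],
    [-0.025,-0.033,0.0015],
    [-0.025,-0.033,0.0015],
    [-0.025,-0.033,0.0015],
    [-0.025,-0.033,0.0015],
    [-0.025,-0.033,0.0015],
    [-0.025,-0.033,0.0015],
    [-0.025,-0.033,0.0015],
    [-0.025,-0.033,0.0015],
    [-0.025,-0.033,0.0015],
    [-0.025,-0.033,0.0015],
    [-0.025,-0.033,0.0015],
    [-0.025,-0.033,0.0015],
    [-0.025,-0.033,0.0015],
    [-0.025,-0.033,0.0015],
    [-0.025,-0.033,0.0015],
  ],
  gripper=[0,0,0,0,0,0,0,0,0,0,0,0,0,0,0,0,0,0,0,0],
)

```text
time: 1.77
tool_pos: [0.4565, -0.2055, 0.2009]
tcp_rot: [-0.7, -3.062, -0.0]
wrist_force: [-0.3, 0.7, -0.1]
width: -0.001
grip_force: 0.0
```

Request:
jog_arm(
  turn=[
    [0,0,0.12],
    [0,0,0.12],
    [0,0,0.12],
    [0,0,0.12],
    [0,0,0.12],
    [0,0,0.12],
    [0,0,0.12],
    [0,0,0.12],
    [0,0,0.12],
    [0,0,0.12],
    [0,0,0.12],
    [0,0,0.12],
    [0,0,0.12],
    [0,0,0.12],
    [0,0,0.12],
    [0,0,0.12],
    [0,0,0.12],
    [0,0,0.12],
    [0,0,0.12],
    [0,0,0.12],
  ],
  delta_pos=[
    [0,0,0],
    [0,0,0],
    [0,0,0],
    [0,0,0],
    [0,0,0],
    [0,0,0],
    [0,0,0],
    [0,0,0],
    [0,0,0],
    [0,0,0],
    [0,0,0],
    [0,0,0],
    [0,0,0],
    [0,0,0],
    [0,0,0],
    [0,0,0],
    [0,0,0],
    [0,0,0],
    [0,0,0],
    [0,0,0],
  ],
  gripper=[0,0,0,0,0,0,0,0,0,0,0,0,0,0,0,0,0,0,0,0],
)

```text
time: 3.43
tool_pos: [0.4566, -0.2032, 0.2008]
tcp_rot: [-3.109, -0.449, 0.001]
wrist_force: [-0.4, -0.9, 0.0]
width: 0.002
grip_force: 0.0
```

Request:
jog_arm(
  turn=[
    [0,0,0.1],
    [0,0,0.04],
    [0,0,0],
  ],
  delta_pos=[
    [0,0,0],
    [0,0,0],
    [0,0,0],
  ],
  gripper=[0,0,0],
)

```text
time: 3.68
tool_pos: [0.4566, -0.2032, 0.2008]
tcp_rot: [-3.132, -0.238, 0.001]
wrist_force: [-0.1, 0.8, 0.9]
width: -0.0
grip_force: 0.0
```

Run:
```python
from h import *
s=np.load("s.npy"); st=read_state(); im=vision.read_camera("wrist"); np.save("pose1.npy",[st["tool_pos"],st["tcp_rot"]])
cv2.imwrite("pics/w1.png",im[:,:,::-1]); print(st["time"],st["tool_pos"],st["width"],st["q"].round(2),st["wrist_force"])
pose=(st["tool_pos"],st["tcp_rot"])
for q in [[-.055,-.0575,.087],[-.055,.0623,.055],[.048,-.035,.105],[.048,.035,.105]]: print(proj("wrist",s2w(q,s),pose).round(1))
R=Ro.from_rotvec(st["tcp_rot"]).as_matrix();th=s[2]; Rt=np.array([[np.cos(th),np.sin(th),0],[np.sin(th),-np.cos(th),0],[0,0,-1]])
print(Ro.from_matrix(R.T@Rt).as_rotvec().round(4)); print(blobs(im,"red",(0,0,640,480),100))
```

```text
3.6833 [ 0.45661639 -0.20323238  0.20081359] -8.7082233404999e-05 [-0.47 -0.05  2.   -0.    1.19  0.95] [-0.0848869   0.84820578  0.85718135]
[[324.6 235. ]]
[[181.6 224.4]]
[[289.2  87. ]]
[[183.3  93.7]]
[-0.0005  0.0008 -0.0034]
[(array([519.5,  86.6]), np.int32(196)), (array([179.5, 225. ]), np.int32(1134)), (array([323.6, 229.3]), np.int32(1720))]
```

View pics/w1.png

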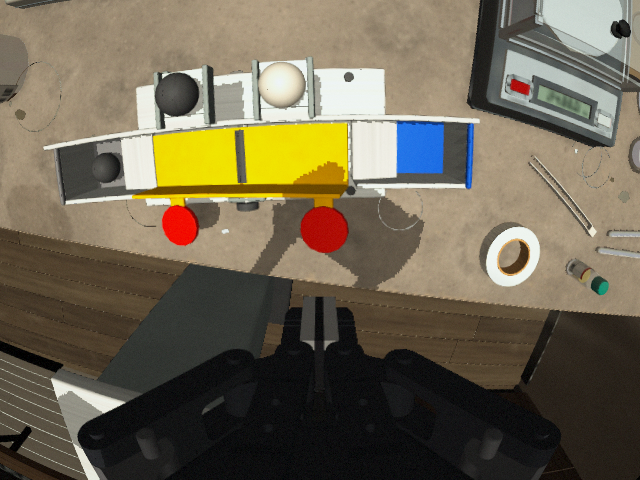

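The wrist view shows the right pad at (324,229), the left pad at (180,225), the white ball at (282,85) in the right seat and the steel ball at (177,94). I refit the pose with these.

Run:
```python
from h import *
s=np.load("s.npy"); pose=np.load("pose1.npy")
P=np.array([[-.055,-.0575,.087],[-.055,.0623,.055],[.048,-.035,.105],[.048,.035,.105]])
uv=np.array([[323.6,229.3],[179.5,225],[282,85],[177.5,94.5]])
r=least_squares(lambda s:(proj("wrist",s2w(P,s),pose)-uv).ravel(),s); print(r.x,s); print(r.fun.round(1))
s=r.x; np.save("s2.npy",s)
R=Ro.from_rotvec(pose[1]).as_matrix()
for q in([-.056,-.059,.10],[.1,-.035,.2],[.09,-.035,.102]):
    print(s2w(q,s).round(4),(R.T@(s2w(q,s)[0]-pose[0])).round(4))
```

```text
[ 0.50501153 -0.13851622  0.1880701 ] [ 0.50424406 -0.14154874  0.15529591]
[-0.6  1.6  1.1  0.3  0.1 -1.4 -0.4 -0.3]
[[ 0.461  -0.2069  0.1   ]] [0.0039 0.0044 0.1008]
[[ 0.6098 -0.1542  0.2   ]] [ 0.1588 -0.0253  0.0007]
[[ 0.6    -0.1561  0.102 ]] [ 0.1489 -0.0249  0.0987]
```

Request:
jog_arm(
  turn=[
    [0,0,0],
    [0,0,0],
    [0,0,0],
    [0,0,0],
    [0,0,0],
    [0,0,0],
    [0,0,0],
    [0,0,0],
    [0,0,0],
    [0,0,0],
    [0,0,0],
    [0,0,0],
  ],
  delta_pos=[
    [0.004,0.005,0.02],
    [0,0,0.03],
    [0,0,0.03],
    [0,0,0.02],
    [0,0,0.005],
    [0,0,0.005],
    [0,0,0.005],
    [0,0,0.005],
    [0,0,0.005],
    [0,0,0.005],
    [0,0,0.005],
    [0,0,0],
  ],
  gripper=[0,0,0,0,0,0,0,0,0,0,0,0],
)

```text
time: 4.73
tool_pos: [0.4621, -0.208, 0.0661]
tcp_rot: [3.132, 0.24, 0.001]
wrist_force: [1.2, -1.6, 2.2]
width: -0.002
grip_force: 0.8
```

Request:
jog_arm(
  turn=[
    [0,0,0],
    [0,0,0],
    [0,0,0],
    [0,0,0],
  ],
  delta_pos=[
    [0,0,0.003],
    [0,0,0.003],
    [0,0,0.002],
    [0,0,0],
  ],
  gripper=[0,0,0,0],
)

```text
time: 5.07
tool_pos: [0.4617, -0.2077, 0.0579]
tcp_rot: [-3.132, -0.24, -0.0]
wrist_force: [1.2, -2.0, 1.4]
width: -0.0
grip_force: 0.7
```

Request:
jog_arm(
  turn=[
    [0,0,0],
    [0,0,0],
    [0,0,0],
  ],
  delta_pos=[
    [0,0,0.002],
    [0,0,0.002],
    [0,0,0],
  ],
  gripper=[0,0,0],
)

```text
time: 5.32
tool_pos: [0.4619, -0.2077, 0.0561]
tcp_rot: [-3.132, -0.24, 0.001]
wrist_force: [-4.3, 1.6, 15.9]
width: 0.003
grip_force: 7.2
```

The force has risen to 16 N, so the gate is at its stop. I lift and check.

Request:
jog_arm(
  turn=[
    [0,0,0],
    [0,0,0],
    [0,0,0],
    [0,0,0],
    [0,0,0],
    [0,0,0],
  ],
  delta_pos=[
    [0,0,-0.01],
    [0,0,-0.03],
    [0,0,-0.04],
    [0,0,-0.04],
    [0,0,-0.024],
    [0,0,0],
  ],
  gripper=[0,0,0,0,0,0],
)

```text
time: 5.82
tool_pos: [0.465, -0.2092, 0.2049]
tcp_rot: [3.127, 0.239, 0.014]
wrist_force: [1.3, -0.1, 0.0]
width: -0.001
grip_force: 0.0
```

Run:
```python
from h import *
s=np.load("s2.npy"); st=read_state(); im=vision.read_camera("wrist"); pose=(st["tool_pos"],st["tcp_rot"])
cv2.imwrite("pics/w2.png",im[:,:,::-1]); print(st["time"],st["tool_pos"],st["wrist_force"])
for a in(.26,.2,.15):
  P=[[-.055,y*np.cos(a)-.0093*np.sin(a),.062+.0093*np.cos(a)+y*np.sin(a)] for y in(.062,-.062)]
  print(a,proj("wrist",s2w(P,s),pose).round(1).tolist())
print(proj("wrist",s2w([[.048,-.035,.105],[.048,.035,.105]],s),pose).round(1),blobs(im,"red",(0,0,640,480),300))
R=Ro.from_rotvec(st["tcp_rot"]).as_matrix()
for q in([.1,-.035,.2],[.09,-.035,.102]): print((R.T@(s2w(q,s)[0]-pose[0])).round(4))
```

```text
5.8167 [ 0.46500589 -0.20915844  0.20491662] [ 1.26392354 -0.08604262  0.03875946]
0.26 [[165.8, 245.5], [318.5, 228.4]]
0.2 [[165.8, 244.1], [318.9, 229.6]]
0.15 [[166.1, 243.0], [319.0, 230.7]]
[[271.   97.3]
 [169.4 107.6]] [(array([316.1, 228.4]), np.int32(1358)), (array([164.7, 244.1]), np.int32(1455))]
[ 0.1514 -0.0323  0.006 ]
[ 0.1406 -0.0325  0.104 ]
```

View pics/w2.png

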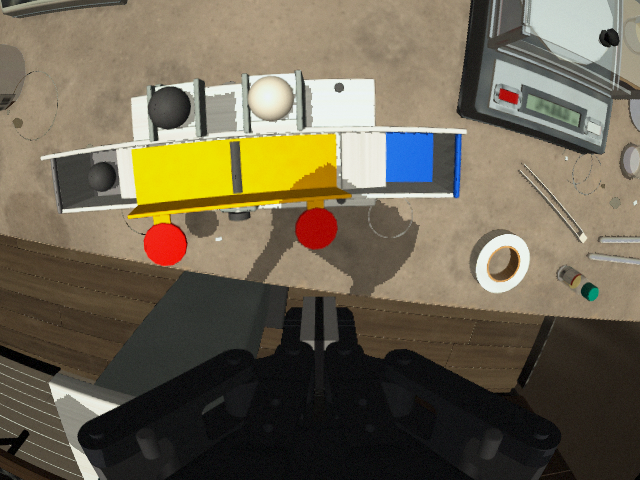

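The gate has rocked over: the right pad, now low, is at (316,228) and the left pad, now raised, at (165,244). The white ball at (270,98) is within about 1 px of the prediction. Next I move behind it.

Request:
jog_arm(
  turn=[
    [0,0,0],
    [0,0,0],
    [0,0,0],
    [0,0,0],
    [0,0,0],
    [0,0,0],
  ],
  delta_pos=[
    [0.03,-0.006,0],
    [0.038,-0.008,0],
    [0.038,-0.008,0],
    [0.032,-0.007,0],
    [0.014,-0.003,0],
    [0,0,0],
  ],
  gripper=[0,0,0,0,0,0],
)

```text
time: 6.37
tool_pos: [0.6082, -0.1508, 0.1952]
tcp_rot: [-3.13, -0.243, 0.005]
wrist_force: [0.7, 0.3, 0.2]
width: 0.003
grip_force: 0.0
```

Run:
```python
from h import *
s=np.load("s2.npy"); st=read_state(); print(st["time"],st["tool_pos"],st["tcp_rot"])
R=Ro.from_rotvec(st["tcp_rot"]).as_matrix(); d=R.T@(s2w([.1,-.035,.103],s)[0]-st["tool_pos"]); print(d.round(4))
th=s[2]; Rt=np.array([[np.cos(th),np.sin(th),0],[np.sin(th),-np.cos(th),0],[0,0,-1]])
print(Ro.from_matrix(R.T@Rt).as_rotvec().round(4))
```

```text
6.3667 [ 0.60823385 -0.15082605  0.19516188] [-3.12985848 -0.2434232   0.00503556]
[0.0013 0.0038 0.0921]
[-0.0026  0.003  -0.0328]
```

Request:
jog_arm(
  turn=[
    [0,0,-0.033],
    [0,0,0],
    [0,0,0],
    [0,0,0],
    [0,0,0],
  ],
  delta_pos=[
    [0.001,0.004,0.02],
    [0,0,0.03],
    [0,0,0.03],
    [0,0,0.013],
    [0,0,0],
  ],
  gripper=[0,0,0,0,0],
)

```text
time: 6.78
tool_pos: [0.6031, -0.1556, 0.0991]
tcp_rot: [-3.124, -0.29, 0.018]
wrist_force: [-0.1, 0.1, -0.6]
width: 0.002
grip_force: 0.0
```

Run:
```python
from h import *
s=np.load("s2.npy"); st=read_state(); print(st["time"],st["tool_pos"],st["tcp_rot"],st["wrist_force"])
R=Ro.from_rotvec(st["tcp_rot"]).as_matrix()
for x in(.074,.058): print((R.T@(s2w([x,-.035,.103],s)[0]-st["tool_pos"])).round(4))
im=vision.read_camera("scene"); cv2.imwrite("pics/s3.png",cv2.resize(im[215:325,230:420,::-1],None,fx=4,fy=4,interpolation=cv2.INTER_CUBIC))
```

```text
6.7833 [ 0.60312434 -0.15564904  0.09909202] [-3.12363304 -0.29038909  0.01764774] [-0.05178828  0.10579639 -0.58137038]
[-0.0192 -0.0001 -0.0037]
[-0.0352 -0.0001 -0.0035]
```

View pics/s3.png

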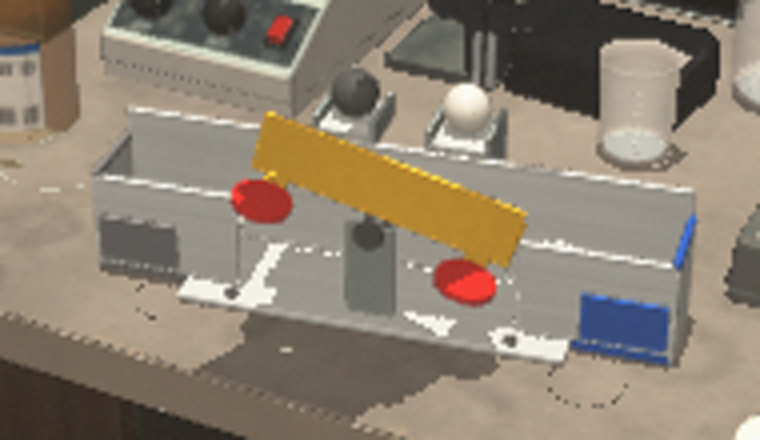

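The gate is tipped to the right, its right end down by the red pad at crop (465,282). The finger stands behind the white ball at (467,108). I push slowly to just over the crest.

Request:
jog_arm(
  turn=[
    [0,0,0],
    [0,0,0],
    [0,0,0],
    [0,0,0],
    [0,0,0],
    [0,0,0],
    [0,0,0],
    [0,0,0],
    [0,0,0],
    [0,0,0],
  ],
  delta_pos=[
    [-0.006,0,-0.003],
    [-0.007,0,0],
    [-0.003,0,0],
    [-0.003,0,0],
    [-0.003,0,0],
    [-0.003,0,0],
    [-0.003,0,0],
    [-0.003,0,0],
    [-0.003,0,0],
    [-0.002,0,0],
  ],
  gripper=[0,0,0,0,0,0,0,0,0,0],
)

```text
time: 7.67
tool_pos: [0.5768, -0.1641, 0.1112]
tcp_rot: [3.126, 0.291, 0.013]
wrist_force: [5.9, 0.8, 8.7]
width: 0.0
grip_force: 4.8
```

Run:
```python
from h import *
s=np.load("s2.npy"); st=read_state(); print(st["time"],st["tool_pos"],st["wrist_force"])
R=Ro.from_rotvec(st["tcp_rot"]).as_matrix()
for x in(.056,): print((R.T@(s2w([x,-.035,.103],s)[0]-st["tool_pos"])).round(4))
im=vision.read_camera("scene"); cv2.imwrite("pics/s4.png",cv2.resize(im[215:325,230:420,::-1],None,fx=4,fy=4,interpolation=cv2.INTER_CUBIC))
```

```text
7.6667 [ 0.57675727 -0.16410295  0.11119589] [5.85669066 0.84564682 8.7482995 ]
[-0.0098 -0.0035  0.0081]
```

View pics/s4.png

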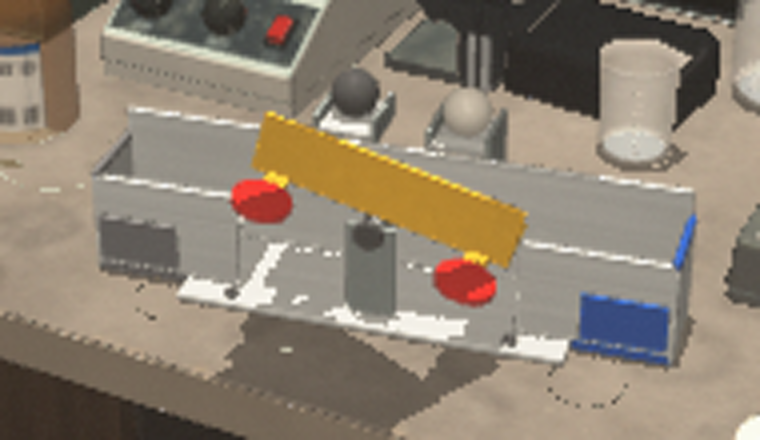

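The finger has ridden up on the ball: z is 0.111 with 8.7 N upward, and the ball is still in its seat at (467,112). I back off, let it settle and re-read.

Request:
jog_arm(
  turn=[
    [0,0,0],
    [0,0,0],
    [0,0,0],
    [0,0,0],
    [0,0,0],
    [0,0,0],
  ],
  delta_pos=[
    [0.01,0,0],
    [0.015,0,0],
    [0.01,0,0],
    [0,0,0],
    [0,0,0],
    [0,0,0],
  ],
  gripper=[0,0,0,0,0,0],
)

```text
time: 8.22
tool_pos: [0.6068, -0.1568, 0.1075]
tcp_rot: [-3.127, -0.292, 0.003]
wrist_force: [0.0, -0.2, -0.1]
width: -0.006
grip_force: 0.0
```

Run:
```python
from h import *
s=np.load("s2.npy"); st=read_state(); print(st["time"],st["tool_pos"],st["tcp_rot"],st["wrist_force"])
R=Ro.from_rotvec(st["tcp_rot"]).as_matrix(); print(R.round(3))
for x in(.056,): print((R.T@(s2w([x,-.035,.100],s)[0]-st["tool_pos"])).round(4))
pose=(st["tool_pos"],st["tcp_rot"])
im=vision.read_camera("wrist"); cv2.imwrite("pics/w5.png",im[:,:,::-1])
print(proj("wrist",s2w([[.048,-.035,.105],[.048,.035,.105]],s),pose).round(1))
```

```text
8.2167 [ 0.60678555 -0.15679613  0.10746658] [-3.1274464  -0.29192682  0.0032084 ] [ 0.00958037 -0.19898459 -0.05981895]
[[ 0.983  0.185 -0.002]
 [ 0.185 -0.983  0.   ]
 [-0.002 -0.001 -1.   ]]
[-0.0406 -0.0019  0.0075]
[[315.5 394.5]
 [183.9 388.1]]
```

View pics/w5.png

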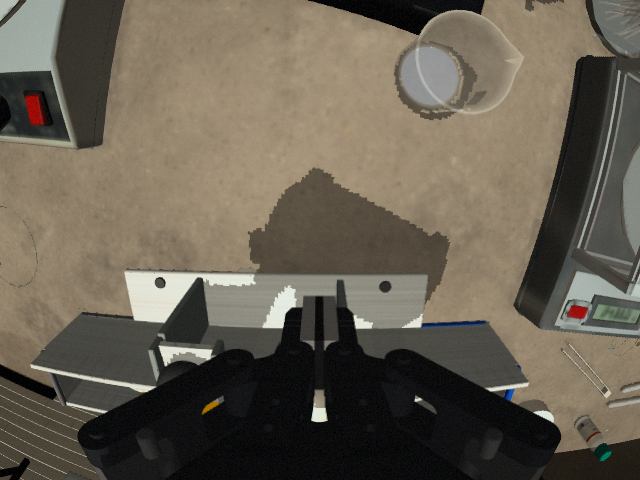

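Settled, the tip stands at z 0.1075, above the ball's mid-height, and the ball is still hidden in its seat behind the finger. I lower to 0.100 and let it settle before pushing.

Request:
jog_arm(
  turn=[
    [0,0,0],
    [0,0,0],
    [0,0,0],
    [0,0,0],
    [0,0,0],
  ],
  delta_pos=[
    [0,-0.002,0.004],
    [-0.003,0,0.0035],
    [-0.007,0,0],
    [0,0,0],
    [0,0,0],
  ],
  gripper=[0,0,0,0,0],
)

```text
time: 8.68
tool_pos: [0.5966, -0.1569, 0.1005]
tcp_rot: [-3.128, -0.291, 0.001]
wrist_force: [0.2, -0.1, 0.8]
width: 0.001
grip_force: 0.0
```

Run:
```python
from h import *
s=np.load("s2.npy"); st=read_state(); print(st["time"],st["tool_pos"],st["tcp_rot"],st["wrist_force"])
R=Ro.from_rotvec(st["tcp_rot"]).as_matrix()
for x in(.056,): print((R.T@(s2w([x,-.035,.100],s)[0]-st["tool_pos"])).round(4))
```

```text
8.6833 [ 0.59657644 -0.15694499  0.10051934] [-3.12785002e+00 -2.90642365e-01  1.13950710e-03] [ 0.23524563 -0.13013182  0.79194137]
[-0.0305 -0.0001  0.0005]
```

Well aligned. I push about 14 mm first and check the force and height.

Request:
jog_arm(
  turn=[
    [0,0,0],
    [0,0,0],
    [0,0,0],
    [0,0,0],
    [0,0,0],
    [0,0,0],
    [0,0,0],
  ],
  delta_pos=[
    [-0.004,0,0],
    [-0.004,0,0],
    [-0.003,0,0],
    [-0.002,0,0],
    [-0.002,0,0],
    [-0.002,0,0],
    [-0.002,0,0],
  ],
  gripper=[0,0,0,0,0,0,0],
)

```text
time: 9.27
tool_pos: [0.579, -0.1605, 0.1011]
tcp_rot: [3.128, 0.291, 0.001]
wrist_force: [1.2, -0.6, 0.3]
width: -0.002
grip_force: 0.3
```

Request:
jog_arm(
  turn=[
    [0,0,0],
    [0,0,0],
    [0,0,0],
    [0,0,0],
  ],
  delta_pos=[
    [-0.003,0,0],
    [-0.003,0,0],
    [-0.003,0,0],
    [-0.002,0,0],
  ],
  gripper=[0,0,0,0],
)

```text
time: 9.6
tool_pos: [0.5673, -0.1624, 0.1006]
tcp_rot: [-3.128, -0.291, 0.001]
wrist_force: [-0.5, -0.3, -0.2]
width: -0.002
grip_force: 0.0
```

Run:
```python
from h import *
st=read_state(); print(st["time"],st["tool_pos"],st["wrist_force"])
im=vision.read_camera("scene"); cv2.imwrite("pics/s6.png",cv2.resize(im[215:325,230:420,::-1],None,fx=4,fy=4,interpolation=cv2.INTER_CUBIC))
```

```text
9.6 [ 0.56727004 -0.16242182  0.1005738 ] [-0.49662049 -0.33253102 -0.16017043]
```

View pics/s6.png

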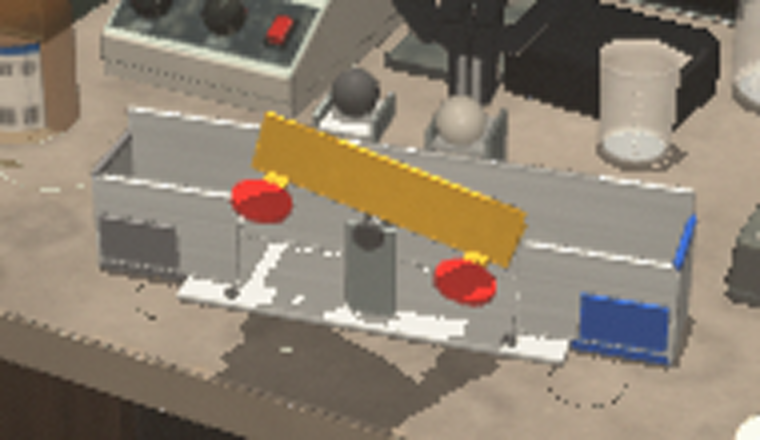

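The ball has moved forward to crop (460,118) and the force has dropped to zero, so it may be rolling already. I hold still, then test for movement numerically.

Request:
jog_arm(
  turn=[
    [0,0,0],
    [0,0,0],
    [0,0,0],
    [0,0,0],
  ],
  delta_pos=[
    [0,0,0],
    [0,0,0],
    [0,0,0],
    [0,0,0],
  ],
  gripper=[0,0,0,0],
)

```text
time: 9.98
tool_pos: [0.5681, -0.1624, 0.1007]
tcp_rot: [-3.128, -0.291, 0.0]
wrist_force: [0.4, -1.3, 0.4]
width: 0.001
grip_force: 0.0
```

```bash
cat > d.py <<'E'
from h import *
s=np.load("s2.npy"); st=read_state(); print(st["time"],st["tool_pos"],st["wrist_force"])
ref=cv2.imread("pics/scene0.png").astype(int); im=vision.read_camera("scene")[:,:,::-1].astype(int)
m=(abs(im-ref).sum(2)>90).astype(np.uint8); k=np.zeros_like(m); k[225:310,250:410]=m[225:310,250:410]
n,l,q,c=cv2.connectedComponentsWithStats(k)
print([(c[i].round(1).tolist(),int(q[i][4]),im[l==i].mean(0).round().tolist(),ref[l==i].mean(0).round().tolist()) for i in range(1,n) if q[i][4]>12])
print("seat",proj("scene",s2w([[.048,-.035,.105],[.03,-.035,.106]],s)).round(1).tolist(),"tray",proj("scene",s2w([[0,-.15,.021]],s)).round(1).tolist())
u,v=proj("scene",s2w([.048,-.035,.105],s))[0].astype(int); print(im[v-2:v+3,u-2:u+3].mean((0,1)).round(),ref[v-2:v+3,u-2:u+3].mean((0,1)).round())
t=vision.read_camera("top"); r=cv2.imread("pics/top0.png")[:,:,::-1]
for P in([0,-.15,.021],[.01,-.15,.021],[-.01,-.15,.021],[0,-.14,.021],[0,-.16,.021]):
    u,v=proj("top",s2w(P,s))[0].round().astype(int); print(P[:2],(u,v),t[v,u],r[v,u])
E
python3 d.py
```

```text
9.9833 [ 0.56807096 -0.16238068  0.10073219] [ 0.37935092 -1.27609319  0.3813795 ]
[([347.1, 233.8], 199, [73.0, 78.0, 82.0], [147.0, 161.0, 164.0]), ([300.2, 262.2], 609, [94.0, 133.0, 176.0], [91.0, 134.0, 185.0]), ([346.0, 255.9], 343, [133.0, 154.0, 161.0], [88.0, 161.0, 196.0]), ([346.7, 277.2], 451, [58.0, 113.0, 180.0], [115.0, 128.0, 176.0]), ([366.6, 274.4], 23, [144.0, 155.0, 162.0], [220.0, 230.0, 233.0]), ([295.1, 289.4], 15, [228.0, 237.0, 240.0], [146.0, 156.0, 161.0]), ([307.6, 291.0], 60, [145.0, 155.0, 160.0], [229.0, 238.0, 241.0]), ([305.8, 304.0], 450, [85.0, 97.0, 108.0], [133.0, 153.0, 170.0]), ([355.0, 298.4], 28, [133.0, 142.0, 147.0], [210.0, 221.0, 225.0]), ([337.9, 308.3], 14, [85.0, 97.0, 107.0], [135.0, 155.0, 172.0])]
seat [[346.7, 242.1], [344.8, 245.2]] tray [[389.2, 290.1]]
[117. 126. 132.] [194. 213. 223.]
[0, -0.15] (np.int64(384), np.int64(261)) [ 85 151 246] [ 80 140 237]
[0.01, -0.15] (np.int64(383), np.int64(257)) [ 86 152 246] [ 78 138 237]
[-0.01, -0.15] (np.int64(385), np.int64(264)) [ 85 152 246] [ 76 139 237]
[0, -0.14] (np.int64(381), np.int64(261)) [ 86 152 246] [ 79 140 237]
[0, -0.16] (np.int64(387), np.int64(260)) [ 85 151 246] [ 78 139 236]
```

Run:
```python
from h import *
a=cv2.resize(cv2.imread("pics/s6.png"),(190,110),interpolation=cv2.INTER_AREA).astype(int)
im=vision.read_camera("scene"); b=im[215:325,230:420,::-1].astype(int); d=abs(a-b).sum(2); ys,xs=np.where(d>80); print(len(xs), np.c_[xs+230,ys+215][:40].tolist())
cv2.imwrite("pics/s7.png",np.hstack([cv2.resize(im[215:325,230:420,::-1],(760,440),interpolation=cv2.INTER_CUBIC)]))
g=im[...,:].min(2); 
for v in range(236,256): print(v,g[v,332:360].tolist())
```

```text
121 [[339, 215], [339, 216], [332, 222], [341, 227], [354, 235], [343, 239], [344, 239], [345, 239], [346, 239], [347, 239], [341, 240], [343, 240], [344, 240], [345, 240], [346, 240], [347, 240], [348, 240], [340, 241], [341, 241], [342, 241], [344, 241], [345, 241], [346, 241], [347, 241], [348, 241], [349, 241], [340, 242], [341, 242], [342, 242], [343, 242], [344, 242], [345, 242], [346, 242], [347, 242], [348, 242], [349, 242], [340, 243], [341, 243], [344, 243], [345, 243]]
236 [137, 135, 136, 139, 138, 138, 139, 136, 135, 136, 61, 49, 84, 120, 84, 50, 118, 122, 64, 46, 49, 44, 86, 129, 52, 38, 39, 38]
237 [134, 135, 137, 138, 139, 140, 140, 141, 139, 140, 60, 47, 81, 120, 84, 63, 119, 120, 64, 49, 50, 50, 109, 132, 68, 56, 42, 40]
238 [138, 137, 137, 138, 141, 138, 138, 138, 138, 139, 65, 50, 81, 120, 84, 64, 118, 123, 66, 50, 49, 69, 131, 135, 134, 134, 64, 56]
239 [137, 137, 137, 134, 138, 137, 137, 135, 136, 135, 96, 61, 88, 120, 84, 62, 119, 119, 64, 49, 51, 112, 136, 134, 136, 134, 131, 133]
240 [137, 135, 135, 134, 133, 133, 135, 135, 127, 104, 125, 117, 128, 123, 85, 63
[... 1477 characters left out ...]
 154, 152, 144, 111, 116, 126, 134, 137, 140, 145, 147, 146, 147, 147, 148, 150, 152, 150, 115, 94, 76, 75, 76, 109, 143, 145, 145]
252 [237, 226, 214, 149, 124, 115, 105, 131, 127, 126, 126, 133, 130, 131, 137, 140, 140, 146, 146, 112, 92, 75, 75, 77, 110, 145, 145, 146]
253 [138, 134, 135, 158, 155, 156, 162, 158, 156, 139, 138, 138, 131, 135, 132, 127, 125, 126, 130, 115, 96, 76, 75, 78, 110, 142, 145, 146]
254 [140, 139, 140, 138, 140, 139, 137, 139, 134, 138, 151, 155, 154, 160, 157, 142, 133, 136, 119, 113, 102, 98, 83, 81, 110, 144, 145, 146]
255 [142, 143, 142, 141, 141, 140, 141, 141, 141, 141, 139, 139, 139, 138, 131, 134, 137, 150, 151, 155, 158, 194, 131, 119, 126, 140, 139, 146]
```

The ball has left the seat and the lane floor shows, so it is rolling on by itself. I withdraw backwards and up while it rolls.

Request:
jog_arm(
  turn=[
    [0,0,0],
    [0,0,0],
    [0,0,0],
    [0,0,0],
    [0,0,0],
    [0,0,0],
    [0,0,0],
    [0,0,0],
    [0,0,0],
    [0,0,0],
    [0,0,0],
    [0,0,0],
    [0,0,0],
    [0,0,0],
    [0,0,0],
    [0,0,0],
  ],
  delta_pos=[
    [0.01,0,0],
    [0.015,0,0],
    [0.01,0,-0.01],
    [0,0,-0.03],
    [0,0,-0.04],
    [0,0,-0.03],
    [0,0,-0.01],
    [0,0,0],
    [0,0,0],
    [0,0,0],
    [0,0,0],
    [0,0,0],
    [0,0,0],
    [0,0,0],
    [0,0,0],
    [0,0,0],
  ],
  gripper=[0,0,0,0,0,0,0,0,0,0,0,0,0,0,0,0],
)

```text
time: 11.47
tool_pos: [0.6023, -0.156, 0.2206]
tcp_rot: [-3.128, -0.291, 0.0]
wrist_force: [0.1, -0.1, -0.1]
width: 0.004
grip_force: 0.0
```

```bash
python3 d.py | tail -6
python3 - <<'E'
from h import *
a=vision.read_camera("scene")[215:325,230:420,::-1]; b=vision.read_camera("top")[225:315,260:410,::-1]
cv2.imwrite("pics/fin.png",np.vstack([cv2.resize(a,(520,300),interpolation=cv2.INTER_CUBIC),cv2.resize(b,(520,300),interpolation=cv2.INTER_CUBIC)]))
E
```

```text
[148. 166. 180.] [194. 213. 223.]
[0, -0.15] (np.int64(384), np.int64(261)) [250 241 224] [ 80 140 237]
[0.01, -0.15] (np.int64(383), np.int64(257)) [ 87 151 246] [ 78 138 237]
[-0.01, -0.15] (np.int64(385), np.int64(264)) [246 237 219] [ 76 139 237]
[0, -0.14] (np.int64(381), np.int64(261)) [ 86 152 246] [ 79 140 237]
[0, -0.16] (np.int64(387), np.int64(260)) [254 254 252] [ 78 139 236]
```

View pics/fin.png

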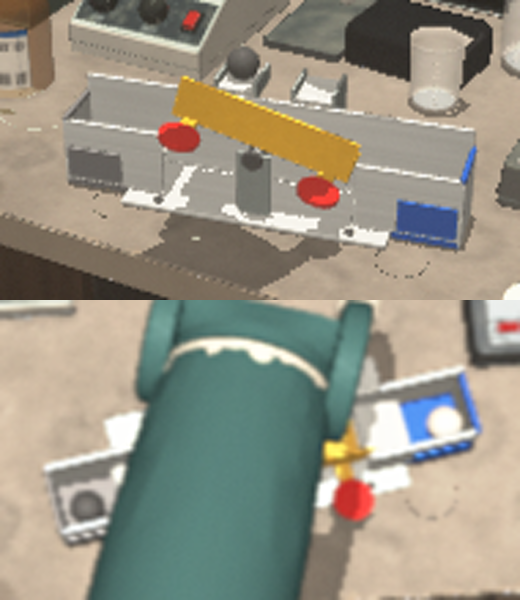

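The white ball is in the blue tray (top crop (445,420)), the gate is to the right, and the steel ball is still in its seat. I wait one second so the ball comes to rest, check, and hand in.

Request:
jog_arm(
  turn=[
    [0,0,0],
    [0,0,0],
    [0,0,0],
    [0,0,0],
    [0,0,0],
    [0,0,0],
    [0,0,0],
    [0,0,0],
    [0,0,0],
    [0,0,0],
    [0,0,0],
    [0,0,0],
  ],
  delta_pos=[
    [0,0,0],
    [0,0,0],
    [0,0,0],
    [0,0,0],
    [0,0,0],
    [0,0,0],
    [0,0,0],
    [0,0,0],
    [0,0,0],
    [0,0,0],
    [0,0,0],
    [0,0,0],
  ],
  gripper=[0,0,0,0,0,0,0,0,0,0,0,0],
)

```text
time: 12.67
tool_pos: [0.6024, -0.1559, 0.2208]
tcp_rot: [3.128, 0.291, -0.0]
wrist_force: [-0.3, -0.1, -0.3]
width: 0.003
grip_force: 0.0
```

```bash
python3 d.py | tail -5; python3 -c "
from workcell import ticket
print(ticket.finish_job())"
```

```text
[0, -0.15] (np.int64(384), np.int64(261)) [250 241 224] [ 80 140 237]
[0.01, -0.15] (np.int64(383), np.int64(257)) [ 86 150 246] [ 78 138 237]
[-0.01, -0.15] (np.int64(385), np.int64(264)) [246 237 220] [ 76 139 237]
[0, -0.14] (np.int64(381), np.int64(261)) [ 85 150 246] [ 79 140 237]
[0, -0.16] (np.int64(387), np.int64(260)) [254 254 252] [ 78 139 236]
the job is handed in; nothing more can be done
None
```

The job is handed in at about 13 s: the gate is fully to the right, the white ball is at rest in the blue tray, and the steel ball is still in its seat; my first push rode up on the ball without moving it, so I lowered the fingertip and pushed again.

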